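# Clip the terminal cover onto the bench socket box

## Robot

A 7-joint arm with a two-finger parallel gripper is mounted at the origin on the work surface. World frame = base frame: x ahead of the robot, y to its left, z up, the work surface at z = 0. Lengths are in m, angles in rad, forces in N, time in s.
With the tool pointing down it reaches from about 0.425 to 0.925 m from the base axis. Payload 6.8 kg.
Tool frame: the origin (TCP) lies on the front face of the gripper's body, between the roots of the fingers; the fingertips stand 73 mm ahead of it and the grasp point (between the pads) lies 54 mm ahead of it (env.nose_length is the distance from the TCP to the fingertips, in m); z points along the fingers, y is the direction in which the jaws open and shut (so a half turn about z gives the same grasp; the last joint's range is limited). The gripper opens to 85 mm and grips with 20 to 120 N. Pads are 22 mm wide; open, the fingers measure 114 mm over their backs; the gripper's body (76 mm by 85 mm) begins 54 mm behind the grasp point. The pads swing forward as they close: fully open they stand 13 mm farther back than shut.
Start: joints at [-1.41, 0.477, 0.022, 1.555, -0.011, 1.109, -0.083], TCP at [0.179, 0.651, 0.304] pointing down, gripper open.
Joint ranges: [-2.96, 2.96], [-0.34, 2.1], [-1.41, 1.46], [0.24, 2.44], [-1.37, 4.51], [0.17, 1.92], [-2.96, 2.96]. Speed limits (rad/s): [2.39, 2.39, 3.14, 3.14, 3.14, 3.14, 3.14].

## Interface

Orientations are given as a unit quaternion [w, x, y, z].
In Python, from cell import env, kin, camera, calibration, job gives the robot as it stands. The module is installed in compiled form; this text tells all that it offers. Calls block until the motion is done:
- env.reach(position, orientation): joint-space move of the TCP to a pose.
- env.movel(position, velocity=0.15, rot=None, stop_force=None): straight line of the TCP; rot=None keeps the orientation; velocity is the mean speed in m/s. With stop_force (N) it stops when the force on the tool has changed by that much, and returns True; else False.
- env.goto_joints(angles): joint-space move.
- env.grip(opening, f_grip=None): finger opening in m; f_grip is the grip in N (None keeps the last); returns when the fingers have stopped.
- env.dwell(seconds).
- kin.inverse_kinematics(position, orientation): joint angles nearest the present ones, or None.
- env.get_state(): the state.
- camera(name): name is "scene" or "top" or "wrist"; returns (picture, depth): 384x512x3 uint8, blue, green, red; 384x512 float32, m along the optical axis (not along the pixel's ray), 0 where there is no reading.
- calibration(name): a dict with "fx", "fy", "cx", "cy" (pixels), "rvec" (rotation vector, rad) and "tvec" (3), from world to camera coordinates, as OpenCV has them. Camera axes: x right, y down, z forward; pixel columns grow to the right and rows downward; lengths in m; the calibration is good to about 2 mm. A picture is of the moment at which its call begins: read the wrist's pose just before it. calibration takes no time and is no camera call; for the wrist camera it gives the pose at the moment of the call.
A pose or a line that the arm cannot do raises env.PlanningError and nothing moves.
- job.job_done(): hands the job in, once; it reports no verdict.
The state is a dict: "time": time; "qpos": joint angles; "joint_velocities": joint speeds; "joint_torque": joint torques, N m; "tcp_pos": TCP position; "orientation": TCP orientation; "force": force on the tool from outside, world axes, zero at the start; "torque": the same for the moment, N m; "opening": finger opening in m.
Only numpy, scipy, OpenCV 4.12 (cv2) and the standard library are available. Lean on these libraries where they do the work, as an engineer would, in place of code of your own. Each camera call takes 0.05 s, during which the arm holds its last target. There are 200 camera calls.

## Task

Close the open terminal box on the lab bench: hang the blue cover by its hole on the box's brass post with the free end over the two orange catches, then press the free end (orange dot) down with the gripper until it snaps under both catches. Do not let go then: finish while the gripper is still pressing that end firmly down, keeping the black seal beneath it squeezed. Leave the other things on the bench where they are.

Things in the scene. Friction and masses are not known exactly. Their poses are not given: they have to be found in the camera images.
- box: beige terminal box fixed to the bench, 170 (its x) x 126 mm (y); origin at the centre of its underside, z up. Deck 45 mm above the bench; on it the brass post (x = -45 mm), black seal strip (x = +40) and beside it two orange catches, black housings behind (inner faces y = +-46 mm, tops 71 mm above bench). Closed, the cover has the box's heading, not half round
- post (a point): tip of the brass post, 86 mm above the bench: post 10 mm in diameter, its top 6 mm tapering to 4 mm; at its foot a collar 22 mm across whose top, 55 mm above the bench, carries the eye end of the cover
- seat (a point): point on top of the uncompressed seal, 55 mm above the bench, below where the cover's press point belongs; axes as the box. The seal strip is 12 mm (x) x 46 mm (y). Two beige guide ribs at x = 52 to 62 mm in the box, 73 mm apart, flaring to 84 mm at their tops 72 mm above the bench, centre the cover's end sideways
- seal (a joint): how far the sprung black seal strip is pushed down, 0 (free) to 0.004 m (its stop); stiffness 3 N per mm, so about 12 N brings it to the stop. With the cover clipped and nobody pressing it reads about 0.0007; firmly pressed is 0.003 to 0.004
- catch_left (a joint): how far the sprung orange catch on the box's +y side is pushed out, 0 (rest) to 0.008 m. 20 mm long (x); the two noses' apexes are 63 mm apart, 60 mm above the bench, under steep ramps 12 mm high. The cover's edges ride down these, force at the free end growing to 10 to 16 N; then the catches spring back over the edges and the force drops at once
- catch_right (a joint): the same for the catch on the box's -y side
- cover: loose blue cover plate, 120 (its x) x 69 (y) x 5 mm, edges rounded, about 90 g, flat on the bench, right side up; origin at the centre of its underside, z up. Grip it from above by the white ridge: 12 mm thick (y), 40 long (x), 5 to 33 mm above the underside, centred at x = -7 mm. Set on post and catches, its free end first rests about 10 mm higher than when clipped
- eye (a point): centre of the hole through the cover at its underside, x = -45 mm in the cover; hole 16 mm in diameter, for the 10 mm post
- press (a point): press point, the orange dot on the cover's upper face (5 mm above the underside) at its free end, x = +40 mm in the cover; clear space 40 mm long (x) from the ridge's end at x = 13 mm to beyond the dot. Clipped it stands about 59 mm above the bench, with the seal at its stop 56 mm
- wash_bottle: white plastic wash bottle, 68 mm across, 170 mm tall, loose; leave alone
- beaker: empty glass beaker, 60 mm across, 80 mm tall, standing on the wooden block; leave alone
- block: loose wooden block 100 x 80 x 40 mm; leave alone
- screwdriver: red-handled screwdriver, 170 mm long, lying between the box and the cover; leave alone
- jar: small amber glass jar with black cap, 44 mm across, 55 mm tall; leave alone
- goggles: clear safety goggles, about 145 mm wide, 45 mm high; leave alone
There are look-alikes about, which are no part of the job. What is meant by the cover is not green or turquoise, and is the larger of those in its own colour.

How it is judged:
By the outcome, as a careful person would: the job done as asked, in the order asked, and still so for the second after the job is handed in, while the arm keeps its last pose, push and grip.
It also fails if it takes over 48 s, if anything falls off the work surface, if the arm or the gripper's body presses on something with over 40 N, if the wrist force passes 120 N, or if a joint passes its speed limit or range.

## Working session

There is one attempt and no reset: what is moved stays moved. The work goes in short steps, each a Python script; the robot and the scene stay as the last script left them, time stands still between calls to the robot, and variables do not carry over. Pictures are saved under pics/ and viewed, about 8 in all and at most 12, crops included, and the job is handed in when it is done.

```bash
mkdir -p pics; cat > h.py <<'E'
import numpy as np, cv2
from cell import env, kin, camera, calibration, job
def shot(n):
    c=calibration(n); p,d=camera(n); return p,d,c
def world(d,c):
    v,u=np.mgrid[:d.shape[0],:d.shape[1]]
    P=np.stack([(u-c["cx"])/c["fx"]*d,(v-c["cy"])/c["fy"]*d,d],-1)
    R=cv2.Rodrigues(np.array(c["rvec"],float))[0]
    W=(P-np.array(c["tvec"]).ravel())@R
    W[d==0]=np.nan
    return W
E
python3 - <<'E'
from h import *
for n in("top","scene"):
    p,d,c=shot(n); np.savez(n,p=p,d=d,W=world(d,c)); cv2.imwrite(f"pics/{n}0.png",cv2.resize(p,(768,576)))
print(env.get_state())
E
```

```text
{'time': 0.1, 'qpos': array([-1.41010157,  0.47773205,  0.02234233,  1.55634506, -0.01148545,
        1.10929475, -0.08309257]), 'joint_velocities': array([-0.00168121, -0.00171354,  0.00209661, -0.00182856, -0.00126938,
       -0.00012167,  0.00078457]), 'joint_torque': array([ 4.17740172e-03, -5.97764826e+01,  1.61299624e+00, -2.81955886e+01,
        1.26546176e-02,  4.94661726e-03,  3.40641947e-06]), 'tcp_pos': array([0.17915545, 0.65036475, 0.30301621]), 'orientation': array([-4.42244321e-05,  1.33976102e-01,  9.90984219e-01, -8.24293440e-04]), 'force': array([ 0.80816136, -0.48770961,  0.27588291]), 'torque': array([-0.01059887,  0.0128936 ,  0.01040765]), 'opening': 0.0852683533847738}
```

View pics/top0.png

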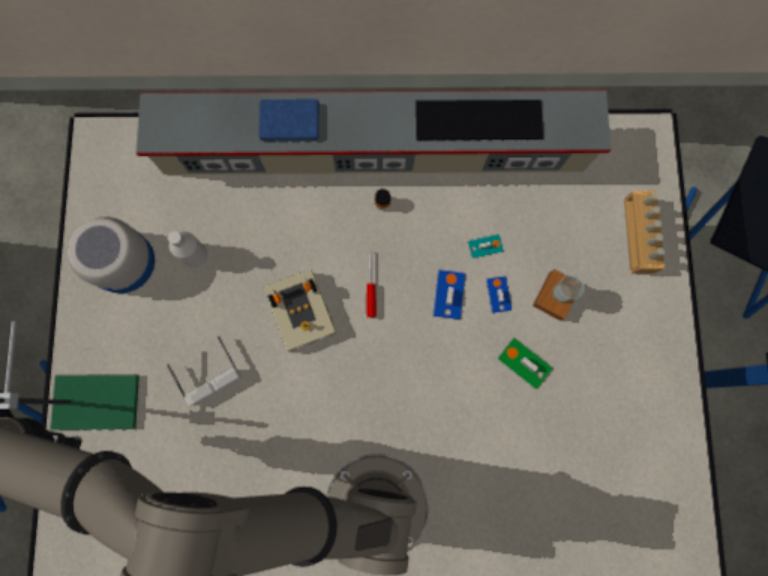

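View pics/scene0.png

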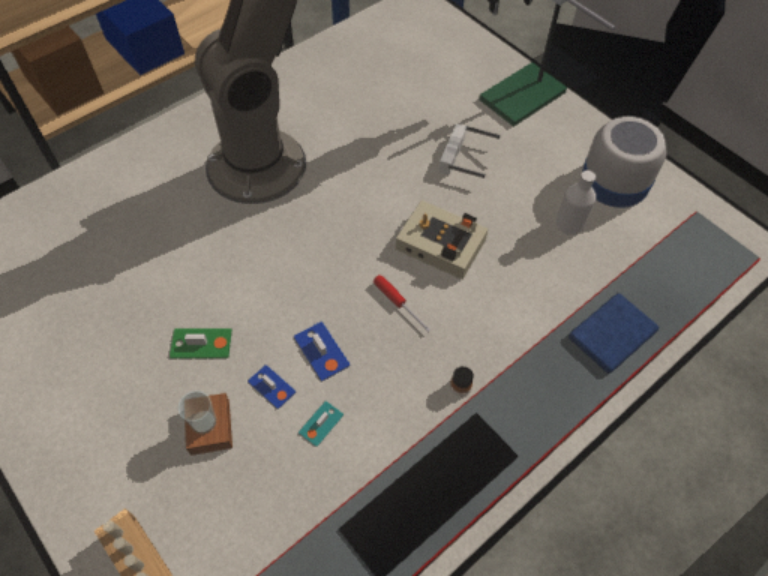

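Large blue plate at top (450,294), scene (322,350), is the candidate. The others are the small blue (499,294), turquoise (486,245) and green (526,362), plus a blue pad on the shelf at (290,120). The box is at (300,310), with its post at (305,326) and catches at (275,299) and (308,286).

```bash
python3 - <<'E'
from h import *
z=np.load("top.npz"); p,W=z["p"],z["W"]
hsv=cv2.cvtColor(p,cv2.COLOR_BGR2HSV)
m=cv2.inRange(hsv,(105,120,60),(130,255,255))
n,l,s,c=cv2.connectedComponentsWithStats(m)
for i in range(1,n):
    if s[i,4]>60:
        w=W[l==i]; r=cv2.minAreaRect((w[:,:2]*1000).astype(np.float32)); print(c[i]*1.5,s[i,4],np.nanmedian(w,0).round(3),r)
def q(u,v): return W[int(v/1.5),int(u/1.5)].round(3)
for n_,u,v in [("cov",450,294),("covdot",451,279),("hole",447,314),("post",305,326),("cl",275,299),("cr",308,286),("deck",300,310),("bench",400,330),("screw",371,300),("jar",383,198),("gog",210,386),("bottle",180,240),("beaker",570,288)]: print(n_,q(u,v))
# box: top-height points
m=(W[...,2]>.035)&(W[...,2]<.06); m[:170]=0;m[240:]=0;m[:,:170]=0;m[:,225:]=0
w=W[m]; print("box",cv2.minAreaRect((w[:,:2]*1000).astype(np.float32)))
cv2.imwrite("pics/crop.png",cv2.resize(p[150:270,165:400],(800,408),interpolation=cv2.INTER_CUBIC))
E
```

```text
[288.22904192 119.30838323] 1002 [0.893 0.201 0.187] ((900.7132568359375, 203.38861083984375), (95.40502166748047, 132.425537109375), 5.226052284240723)
[448.44680851 295.33687943] 423 [ 0.502 -0.18   0.004] ((507.4197998046875, -185.84103393554688), (66.43077087402344, 117.90245056152344), 80.84669494628906)
[498.63409091 294.9       ] 220 [ 0.503 -0.309  0.003] ((506.6414794921875, -313.06817626953125), (91.5498046875, 37.68486785888672), 23.2143497467041)
[756.15159574 374.49734043] 188 [ 0.307 -1.023 -0.14 ] ((294.7524108886719, -1189.6612548828125), (411.73638916015625, 47.522342681884766), 85.2890625)
cov [ 0.501 -0.185  0.036]
covdot [ 0.545 -0.19   0.006]
hole [ 0.459 -0.181 -0.003]
post [0.422 0.169 0.066]
cl [0.488 0.242 0.066]
cr [0.521 0.163 0.065]
deck [0.465 0.183 0.05 ]
bench [ 0.417 -0.059  0.002]
screw [0.489 0.011 0.027]
jar [ 0.745 -0.021  0.052]
gog [0.283 0.398 0.031]
bottle [0.609 0.447 0.164]
beaker [ 0.511 -0.477  0.051]
box ((466.8217468261719, 187.61001586914062), (172.8926239013672, 125.8221435546875), 20.98151969909668)
```

View pics/crop.png

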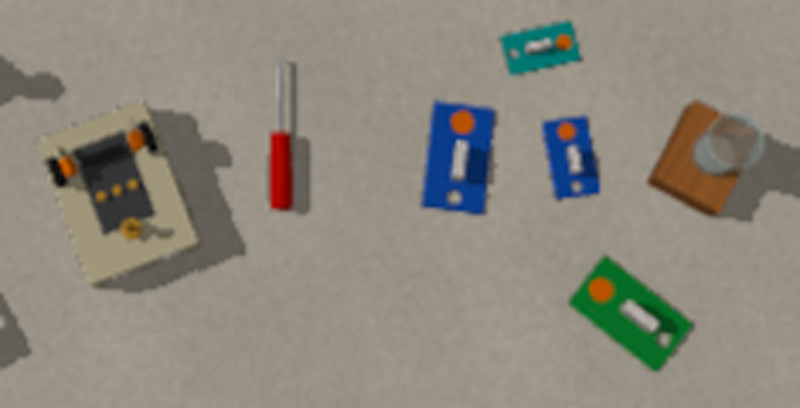

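The cover is confirmed: the larger blue plate, measuring 118 x 66 mm with its hole toward the robot. Next, wrist views of the box and then the cover.

```bash
cat >> h.py <<'E'
def quat(th):  # tool down, tool y along heading th+90deg
    a=np.radians(th)/2+np.pi/2; return [0,np.cos(a),np.sin(a),0]
def Rq(q):
    from scipy.spatial.transform import Rotation as R
    return R.from_quat([q[1],q[2],q[3],q[0]]).as_matrix()
def aim(h):  # tool-frame offset of the point where the wrist optical axis meets height h below, for TCP at present pose
    c=calibration("wrist"); s=env.get_state(); R=cv2.Rodrigues(np.array(c["rvec"],float))[0]
    T=Rq(s["orientation"]); C=-R.T@np.array(c["tvec"]).ravel()
    return T.T@(C-s["tcp_pos"]), T.T@R[2], c
E
python3 - <<'E'
from h import *
o,dr,c=aim(0); print("cam in tool",o.round(4),"axis",dr.round(3),c["fx"])
def look(name,xy,zt,th,ztcp):
    T=Rq(quat(th)); L=(ztcp-o[2]-zt)/dr[2]
    off=T@np.array([o[0]+dr[0]*L,o[1]+dr[1]*L,0])
    env.reach([xy[0]-off[0],xy[1]-off[1],ztcp],quat(th)); env.dwell(.2)
    p,d,c=shot("wrist"); np.savez(name,p=p,d=d,W=world(d,c),t=c["tvec"],r=c["rvec"],k=[c["fx"],c["fy"],c["cx"],c["cy"]]); cv2.imwrite(f"pics/{name}.png",cv2.resize(p,(768,576)))
    print(env.get_state()["time"],env.get_state()["qpos"].round(2))
look("wbox",(.467,.188),.055,21,.33)
look("wcov",(.507,-.186),.0,-8,.30)
E
```

```text
cam in tool [ 0.0698  0.001  -0.0704] axis [-0.272  0.     0.962] 283.21834720257044
2.3083 [-0.74  0.11  0.24  2.   -0.03  1.03  1.46]
3.9167 [-0.32  0.23  0.66  1.99 -0.17  0.98  1.86]
```

View pics/wbox.png

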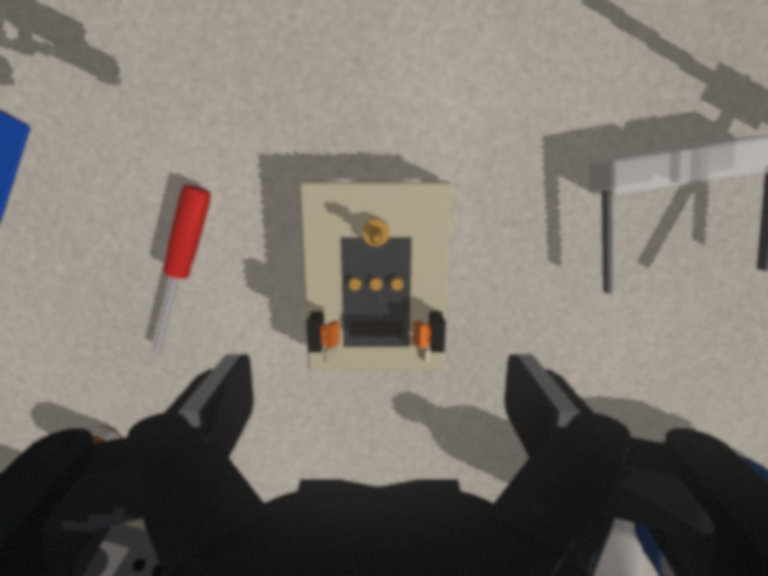

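View pics/wcov.png

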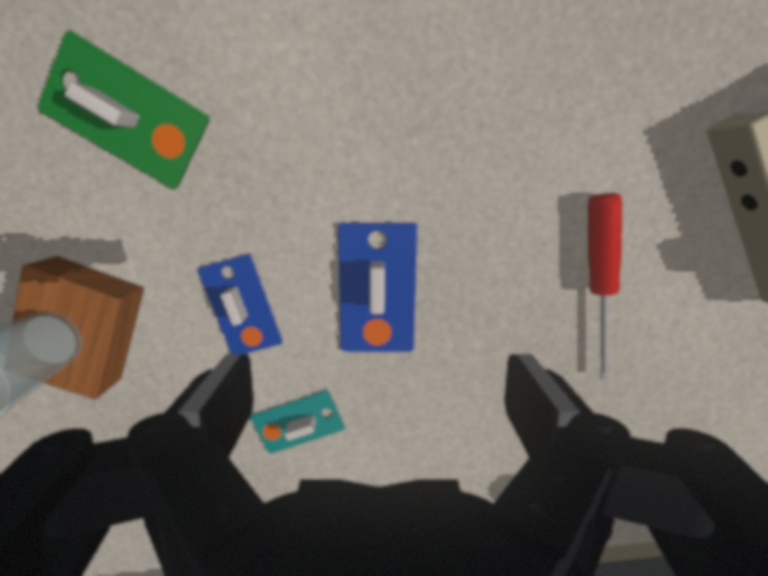

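The box view shows the post tip at (376,230), catches at (330,334) and (424,334), and a deck spanning x 303–450, y 183–370. The cover view shows the hole at (376,240), the ridge at (377,288) and the dot at (377,332), with clear fingers' room on both sides of the ridge. Next I fit both.

```bash
cat >> h.py <<'E'
def plane(z,uv,h):
    uv=np.atleast_2d(np.array(uv,float)); fx,fy,cx,cy=z["k"]
    R=cv2.Rodrigues(z["r"])[0]; C=-R.T@z["t"].ravel()
    D=np.c_[(uv[:,0]-cx)/fx,(uv[:,1]-cy)/fy,np.ones(len(uv))]@R
    return (C+D*((h-C[2])/D[:,2])[:,None])[:,:2]
def rect(z,m,h):
    c=max(cv2.findContours(m,0,cv2.CHAIN_APPROX_NONE)[0],key=cv2.contourArea).reshape(-1,2)
    return cv2.minAreaRect((plane(z,c,h)*1000).astype(np.float32))
def cents(z,m,h,a=15):
    n,l,s,c=cv2.connectedComponentsWithStats(m)
    return [((c[i]*1.5).round(0).tolist(),int(s[i,4]),(plane(z,c[i],h)[0]*1000).round(1).tolist(),np.nanmax(z["W"][l==i][:,2]).round(3)) for i in range(1,n) if s[i,4]>=a]
E
python3 - <<'E'
from h import *
z=dict(np.load("wcov.npz")); hsv=cv2.cvtColor(z["p"],cv2.COLOR_BGR2HSV)
roi=np.zeros(hsv.shape[:2],np.uint8); roi[140:240,218:284]=255
m=cv2.inRange(hsv,(105,100,40),(130,255,255))&roi
print("cover rect",rect(z,m,.005))
full=cv2.morphologyEx(m,cv2.MORPH_CLOSE,np.ones((3,3)))
W=z["W"]; print("face z",np.nanmedian(W[m>0],0))
print("dot",cents(z,cv2.inRange(hsv,(3,150,100),(20,255,255))&roi,.005))
wh=cv2.inRange(hsv,(0,0,110),(180,80,255))&roi; wh[:150]=0;wh[:,:228]=0;wh[:,276:]=0;wh[233:]=0
print("hole/ridge",cents(z,wh,.005)); 
t=((W[...,2]>.028)&(W[...,2]<.045)).astype(np.uint8)*255&roi
print("ridge top",cents(z,t,.033),rect(z,t,.033) if t.any() else 0)
z=dict(np.load("wbox.npz")); hsv=cv2.cvtColor(z["p"],cv2.COLOR_BGR2HSV); W=z["W"]
roi=np.zeros(hsv.shape[:2],np.uint8); roi[115:252,195:305]=255
m=((W[...,2]>.035)&(W[...,2]<.1)).astype(np.uint8)*255&roi
b=cv2.inRange(hsv,(15,30,110),(35,120,255))&roi
print("box by depth",rect(z,m,.045)); print("box by color",rect(z,b,.045))
print("deck z",np.nanmedian(W[(b>0)&(m>0)],0))
g=cv2.inRange(hsv,(12,140,70),(28,255,255))&roi
print("gold .086",cents(z,g,.086,8)); print("orange .066",cents(z,cv2.inRange(hsv,(3,170,100),(14,255,255))&roi,.066))
t=((W[...,2]>.078)&(W[...,2]<.1)).astype(np.uint8)*255&roi; print("posttop",cents(z,t,.086,3))
for n,(x0,y0,x1,y1) in dict(c=(218,140,284,240),b=(195,115,305,252)).items():
    pass
a=np.load("wcov.npz")["p"][140:240,215:290]; b=z["p"][115:252,195:305]
cv2.imwrite("pics/both.png",np.hstack([cv2.resize(a,(412,550),interpolation=2),cv2.resize(b,(388,550),interpolation=2)]))
E
```

```text
cover rect ((508.8674011230469, -186.04469299316406), (66.8869400024414, 117.58800506591797), 81.83650207519531)
face z [ 0.50168857 -0.18342389  0.00525714]
dot [([376.0, 332.0], 207, [549.1, -191.8], np.float64(0.008))]
hole/ridge [([375.0, 239.0], 104, [463.9, -181.0], np.float64(0.006)), ([377.0, 289.0], 354, [508.6, -186.0], np.float64(0.035))]
ridge top [([377.0, 289.0], 310, [500.9, -184.4], np.float64(0.035))] ((500.86883544921875, -184.41375732421875), (11.324127197265625, 40.024986267089844), 82.12620544433594)
box by depth ((465.5605773925781, 186.3496856689453), (169.95416259765625, 125.03768157958984), 21.069576263427734)
box by color ((444.1741027832031, 175.18072509765625), (131.46144104003906, 138.0223846435547), 19.13822364807129)
deck z [0.43643872 0.17975868 0.04528448]
gold .086 [([375.0, 232.0], 202, [421.1, 169.0], np.float64(0.088)), ([354.0, 283.0], 38, [463.9, 168.0], np.float64(0.053)), ([375.0, 283.0], 40, [458.1, 183.1], np.float64(0.053)), ([396.0, 283.0], 41, [452.3, 198.1], np.float64(0.053)), ([423.0, 336.0], 45, [485.2, 234.5], np.float64(0.073))]
orange .066 [([329.0, 334.0], 144, [519.1, 164.4], np.float64(0.073)), ([422.0, 334.0], 138, [490.9, 238.0], np.float64(0.073))]
posttop [([376.0, 236.0], 60, [424.1, 170.5], np.float64(0.088))]
```

```bash
python3 - <<'E'
from h import *
q=quat(-8); g=[.5013,-.185]
env.grip(.045,60)
env.reach([*g,.16],q); env.movel([*g,.081],.1,stop_force=8)
print(env.get_state()["tcp_pos"],env.get_state()["force"])
env.grip(0.0,60); print("open",env.get_state()["opening"])
env.movel([*g,.25],.15)
s=env.get_state(); print(s["time"],s["opening"],s["force"])
q=quat(21); b=np.array([.4656,.1863]); h=np.radians(21); u=np.array([np.cos(h),np.sin(h)])
env.reach([*(b-.007*u),.25],q); env.dwell(.3)
p,d,c=shot("wrist"); np.savez("held",p=p,d=d,W=world(d,c),t=c["tvec"],r=c["rvec"],k=[c["fx"],c["fy"],c["cx"],c["cy"]])
cv2.imwrite("pics/held.png",cv2.resize(p,(768,576)))
s=env.get_state(); print(s["time"],s["tcp_pos"],s["opening"],s["force"])
E
```

```text
[ 0.50166587 -0.18522439  0.0815021 ] [ 0.16433157 -0.88522783  0.5693097 ]
open 0.01037059440813604
7.6333 0.010641545038866005 [-1.16287338  0.06106763 -1.55276745]
9.3667 [0.45931042 0.18328734 0.25002475] 0.010803753834974627 [-0.06308456  0.20812609 -1.06882718]
```

View pics/held.png

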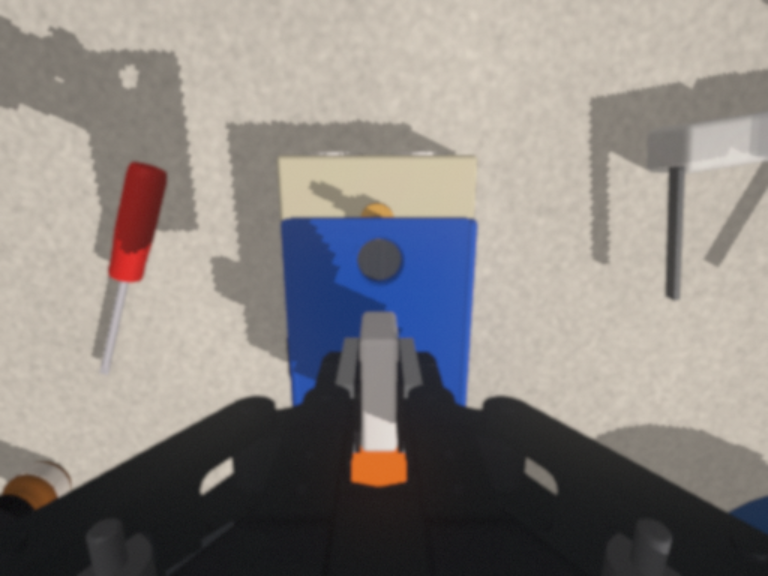

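The cover is held squarely, hole at (380,260), post just visible behind it at (377,211). Next I measure the held pose.

```bash
python3 - <<'E'
from h import *
z=dict(np.load("held.npz")); hsv=cv2.cvtColor(z["p"],cv2.COLOR_BGR2HSV); W=z["W"]
h=np.radians(21); u=np.array([np.cos(h),np.sin(h)]); v=np.array([-u[1],u[0]]); b=np.array([465.6,186.3])
def loc(P): P=np.array(P)-b; return (P@u).round(1),(P@v).round(1)
m=cv2.inRange(hsv,(105,100,20),(130,255,255)); m[:140]=0; m[:,:180]=0; m[:,330:]=0; m[265:]=0
P=W[m>0]; P=P[(P[:,2]>.14)&(P[:,2]<.2)]
A=np.c_[(P[:,0]*1000-b[0])*u[0]+(P[:,1]*1000-b[1])*u[1],(P[:,0]*1000-b[0])*v[0]+(P[:,1]*1000-b[1])*v[1],np.ones(len(P))]
k=np.linalg.lstsq(A,P[:,2]*1000,rcond=None)[0]; print("plane slopes,z",k, "y range",np.percentile(A[:,1],[1,99]),"x min",A[:,0].min())
zt=(k[2]-45*k[0])/1000
hole=np.zeros_like(m); hole[155:192,235:272]=255; hole&=~cv2.inRange(hsv,(100,90,0),(135,255,255))
print("hole",[(c[0],c[1],loc(c[2])) for c in cents(z,hole,zt,50)])
# edges heading
for r in (160,180,200,220,240):
    w=np.where(m[r]>0)[0]; print(r,[loc(1000*plane(z,[x,r],zt)[0]) for x in(w[0]-.5,w[-1]+.5)])
E
```

```text
plane slopes,z [6.52521663e-03 2.26529540e-03 1.73996041e+02] y range [-32.48983509  33.88387473] x min -58.97040899818606
hole [([379.0, 259.0], 580, (np.float64(-44.6), np.float64(0.8)))]
160 [(np.float64(-51.2), np.float64(-32.6)), (np.float64(-51.1), np.float64(34.3))]
180 [(np.float64(-40.5), np.float64(-32.7)), (np.float64(-40.4), np.float64(34.4))]
200 [(np.float64(-29.3), np.float64(-32.9)), (np.float64(-29.2), np.float64(34.5))]
220 [(np.float64(-17.7), np.float64(-33.0)), (np.float64(-17.6), np.float64(34.1))]
240 [(np.float64(-5.6), np.float64(-33.2)), (np.float64(-5.5), np.float64(34.2))]
```

```bash
python3 - <<'E'
from h import *
h=np.radians(21); u=np.array([np.cos(h),np.sin(h)]); v=np.array([-u[1],u[0]])
g=np.array([.4656,.1863])-.007*u-.0005*v
env.movel([*g,.18],.1)
f0=env.get_state()["force"]
r=env.movel([*g,.146],.04,stop_force=4)
s=env.get_state(); print(r,s["tcp_pos"],s["force"]-f0,s["time"])
p,d,c=shot("wrist"); np.savez("low",p=p,d=d,W=world(d,c)); cv2.imwrite("pics/low.png",cv2.resize(p[60:330,100:420],(800,600)))
E
```

```text
False [0.45945718 0.18268801 0.1460746 ] [-0.19099554 -2.9297362   0.06044951] 11.2167
```

View pics/low.png

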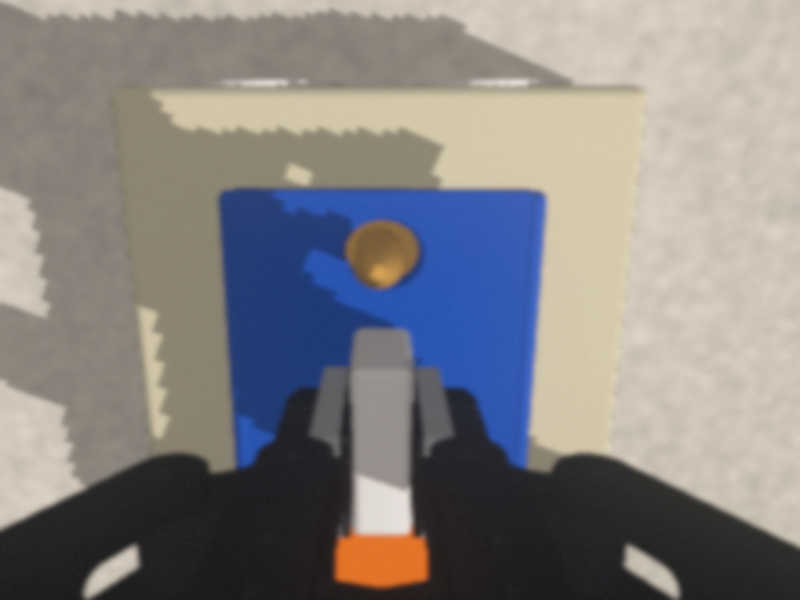

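The post is through the hole (383,252). Next I lower to contact and release.

```bash
python3 - <<'E'
from h import *
h=np.radians(21); u=np.array([np.cos(h),np.sin(h)]); v=np.array([-u[1],u[0]])
g=np.array([.4656,.1863])-.007*u-.001*v
r=env.movel([*g,.141],.02,stop_force=3)
s=env.get_state(); print(r,s["tcp_pos"],s["force"],s["time"])
env.grip(.04); env.dwell(.2)
env.movel([*s["tcp_pos"][:2],.2],.15)
w=np.array([.4656,.1863])-.03*u
env.movel([*w,.27],.2); env.dwell(.1)
p,d,c=shot("wrist"); np.savez("set",p=p,d=d,W=world(d,c),t=c["tvec"],r=c["rvec"],k=[c["fx"],c["fy"],c["cx"],c["cy"]]); cv2.imwrite("pics/set.png",cv2.resize(p[40:340,56:456],(800,600)))
print(env.get_state()["time"])
E
```

```text
True [0.46000814 0.18249061 0.14455513] [ 1.45273955 -0.24214351  1.67843746] 11.475
13.2583
```

View pics/set.png

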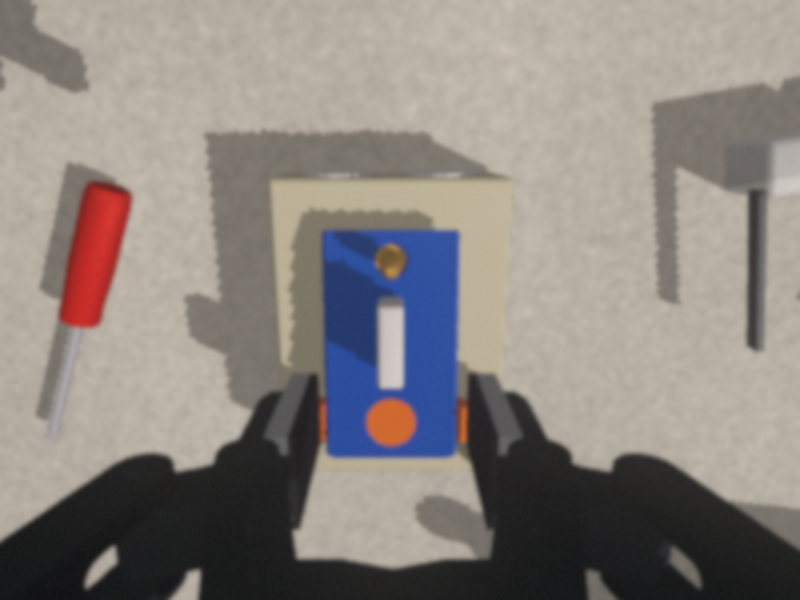

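The cover is on the post (390,262), the free end centred between the catches and the dot at (391,422). Next I press it.

```bash
python3 - <<'E'
from h import *
z=dict(np.load("set.npz")); hsv=cv2.cvtColor(z["p"],cv2.COLOR_BGR2HSV)
m=cv2.inRange(hsv,(3,150,100),(20,255,255)); m[:225]=0;m[:,:225]=0;m[:,278:]=0
c=cents(z,m,.069,50); print("dot",c,"z",np.nanmedian(z["W"][m>0][:,2]))
bl=cv2.inRange(hsv,(105,100,20),(130,255,255)); bl[:150]=0; bl[175:]=0;bl[:,:215]=0;bl[:,290:]=0; print("eye-end z",np.nanmedian(z["W"][bl>0][:,2]))
h=np.radians(21); u=np.array([np.cos(h),np.sin(h)])
t=np.array([.4656,.1863])+.040*u; print("target",t)
env.grip(0,40)
env.movel([*t,.20],.15); env.movel([*t,.155],.1); env.dwell(.3)
f0=env.get_state()["force"]; print("f0",f0,env.get_state()["opening"])
x=.155; peak=0
while x>.124:
    x-=.0007; env.movel([*t,x],.01); s=env.get_state(); f=(s["force"]-f0)[2]
    print(round(s["tcp_pos"][2]-.073,4),round(f,1),end="; ")
    if f>22 or (s["tcp_pos"][2]-.073<.0585 and f>15): break
s=env.get_state(); print("\nend",s["time"],s["tcp_pos"],s["force"]-f0,x)
E
```

```text
dot [([377.0, 376.0], 388, [504.8, 200.9], np.float64(0.073))] z 0.07061758868031413
eye-end z 0.06076474897540679
target [0.50294322 0.20063472]
f0 [ 0.10689175  0.04102221 -0.20895377] 0.000143381542088166
0.0813 1.1; 0.0805 0.1; 0.0798 0.5; 0.0791 0.3; 0.0784 -0.3; 0.0778 0.7; 0.077 0.1; 0.0764 -0.1; 0.0757 0.4; 0.0749 1.3; 0.0742 0.4; 0.0736 0.0; 0.0729 0.7; 0.0722 -0.7; 0.0715 0.4; 0.0708 -0.0; 0.0701 0.1; 0.0695 1.9; 0.0688 3.3; 0.0682 3.8; 0.0676 5.6; 0.067 6.3; 0.0664 6.7; 0.0658 8.8; 0.0652 8.9; 0.0645 10.2; 0.0639 11.1; 0.0621 1.6; 0.0615 1.9; 0.061 4.7; 0.0604 4.8; 0.0593 0.5; 0.0588 0.9; 0.0583 3.1; 0.0578 7.0; 0.0572 8.8; 0.0567 11.5; 0.0562 12.7; 0.056 19.0; 
end 25.1833 [0.50321627 0.20034168 0.12901519] [-4.4955295  -2.3732305  18.98661128] 0.12769999999999976
```

The force trace shows two drops, at 64 mm and 60 mm, then the seal ramping to its stop at 56 mm. Next I check that it holds, and look.

```bash
python3 - <<'E'
from h import *
env.dwell(.5); 
for i in range(3):
    s=env.get_state(); print(s["time"],s["tcp_pos"][2]-.073,s["force"]); env.dwell(.2)
p,d,c=shot("wrist"); W=world(d,c); hsv=cv2.cvtColor(p,cv2.COLOR_BGR2HSV)
bl=cv2.inRange(hsv,(105,100,20),(130,255,255))>0; h=np.radians(21); u=np.array([np.cos(h),np.sin(h)]); v=np.array([-u[1],u[0]])
X=(W[...,:2]-[.4656,.1863])@u; Y=(W[...,:2]-[.4656,.1863])@v
for lo,hi in((-60,-53),(-35,-28),(-10,10),(10,30),(30,55)):
  for sg in(-1,1):
    k=bl&(X*1e3>lo)&(X*1e3<hi)&(Y*sg>.012)&(W[...,2]>.05)&(W[...,2]<.08); print(lo,sg,k.sum(),np.nanmedian(W[k][:,2]).round(4) if k.any() else None)
q,_,_=shot("scene"); a=cv2.resize(q[125:190,255:335],(394,320),interpolation=2); w=cv2.resize(p[60:330,100:420],(400,320))
cv2.imwrite("pics/fin.png",np.hstack([a,w]))
E
```

```text
25.6833 0.05602580394686295 [-4.92223192 -2.36452786 18.0647845 ]
25.8833 0.056025987269560165 [-4.67169852 -2.34599818 18.69303973]
26.0833 0.05601482111576915 [-4.32774869 -2.85920202 19.20242743]
-60 -1 488 0.0614
-60 1 579 0.0613
-35 -1 651 0.0602
-35 1 771 0.0601
-10 -1 1513 0.0586
-10 1 1740 0.0585
10 -1 1329 0.0576
10 1 1528 0.0576
30 -1 1250 0.0565
30 1 1165 0.0565
```

View pics/fin.png

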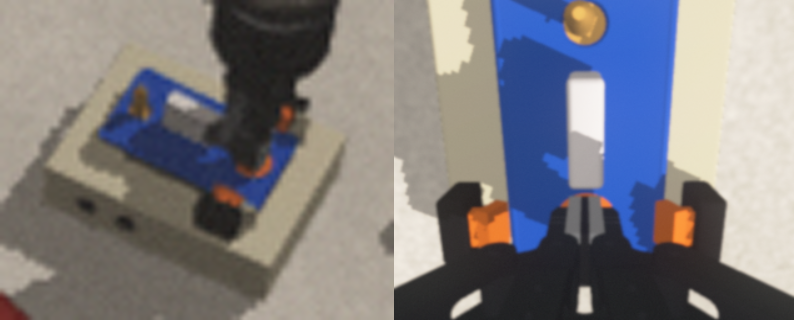

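Both orange catches, at (490,225) and (675,225), overlap the blue edges. The free end is level at 56.5 mm on both sides and the press is steady at about 19 N.

```bash
python3 -c "
from h import *
job.job_done(); s=env.get_state(); print(s['time'],s['tcp_pos'][2]-.073,s['force'])"
```

```text
the job is handed in; nothing more can be done
the job is handed in; nothing more can be done
```

The terminal box is closed and the job is handed in, with the gripper still pressing the orange dot down at about 19 N. I gripped the larger blue cover by its ridge, lowered it over the brass post, released it onto the catches, then pressed the free end with closed fingertips.

- **Catches:** The force dropped twice while pressing, at 64 mm and again at 60 mm, which I read as the two catches snapping one after the other. The closing pictures show both orange noses over the cover's edges.
- **Seal:** The force then rose to the seal's stop. The fingertips held steady at 56.0 mm for half a second before hand-in, which matches the seal fully squeezed. The cover's free end measured 56.5 mm high on both sides.
- **Side load:** The tool also carried a side load of about 5 N, which I left alone.
- **Time:** The last reading before hand-in was at about 26 s of the 48 s allowed.
- **Not checked:** I did not re-measure the other objects at the end. The arm did not knowingly touch any of them. The hand-in reported no verdict.

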